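# Put brush and spanner away in the tool tray

### The arm

A 6-joint arm with a two-finger parallel gripper is mounted at the origin on a cart in front of the work surface, level with it; the furniture and walls round the work are solid. World frame = base frame: x ahead of the robot, y to its left, z up, the work surface at z = 0. Lengths are in mm, angles in rad, forces in N, time in s.
With the tool pointing down it reaches from about 300 to 775 mm from the base axis. Payload 14.6 kg.
Tool frame: the origin (TCP) lies midway between the tips of the shut fingers; the grasp point (between the pads) lies 19 mm behind it; x points along the fingers, z is the direction in which the jaws open and shut, and the axes are right-handed (so a half turn about x gives the same grasp; the last joint's range is limited). The gripper opens to 94 mm and grips with 3 to 60 N. Pads are 16 mm wide; open, the fingers measure 119 mm over their backs; the gripper's body (75 mm by 177 mm) begins 78 mm behind the grasp point.
Start: joints at [-1.359, 0.3, 1.521, -0, 1.321, -0.067], TCP at [151.354, -528.754, 205.446] pointing down, gripper open.
Joint ranges: [-3.03, 3.03], [-0.79, 2.21], [0.23, 2.52], [-1.04, 4.18], [0, 3.07], [-2.55, 2.55]. Speed limits (rad/s): [2.22, 2.22, 2.57, 3.14, 3.14, 3.14].

### API

Orientations are given as [roll, pitch, yaw] about the fixed x, y, z axes, in that order (R = Rz(yaw) Ry(pitch) Rx(roll)).
In Python, from cell import * gives the robot as it stands.
- The arm moves only by the tool play_rows, never from a script. Its argument "motion" is one flat list of numbers, 7 for each row, row after row: the turn, a rotation vector about the tool's x, y, z in rad, then the shift along the tool's x, y, z in m, then the closure, from -1 (fully open) to 1 (shut), so that 0 is half open. In form: [rx, ry, rz, x, y, z, fingers, rx, ry, rz, x, y, z, fingers, ...]. A call has 1 to 20 rows; each row shifts and turns the pose as measured when the row begins, along the tool's axes as they then stand; what a row does not reach is not made up. A row lasts 1/10 s, in which the tool goes at most 50 mm and 8.59 degrees, less where a joint would pass 70% of its speed; a pose out of reach is approached as far as the arm can. A call with a gripper value outside its range is refused whole. The fingers move at their own pace and stop on an object; "newtons" is the grip in N (left out, the last holds). Time passes only in rows, so rows that do not move let the fingers close. It gives the time, the measured TCP pose, the force and the opening at its end, in the units of the state.
- read_state(): the state, without advancing time (a new reading comes with each control period).
- camera(name): name is "scene" or "top" or "wrist"; returns (picture, depth): 480x640x3 uint8, blue, green, red; 480x640 float32, mm along the optical axis (not along the pixel's ray), 0 where there is no reading.
- camera_params(name): a dict with "fx", "fy", "cx", "cy" (pixels), "k1" (the pictures are not rectified: a ray, as slopes to the right and down, at radius r is drawn at 1 + k1 r^2 times it, then the intrinsics apply), "T" (4x4, takes a point from camera to world coordinates). Camera axes: x right, y down, z forward; pixel columns grow to the right and rows downward; lengths in mm; the calibration is good to about 2 mm. A picture is of the moment at which its call begins: read the wrist's pose just before it. camera_params takes no time and is no camera call; for the wrist camera it gives the pose at the moment of the call.
- sign_off(): hands the job in, once; it reports no verdict.
Trained networks look in the newest picture that a camera, given by its name, has taken for a name from the list of things; names that differ only in an ending like _2 or _b are one class to them, and where a whole thing is asked for, a point or a joint stands for the part that bears it (a point fixed in the world has none). Each returns a list of dicts, best first, with "conf" (0 to 1); they miss things now and then, are a little off and sometimes report something else, mostly with a low value. They report only what shows in the picture. A call takes as long as a camera call.
- masks_of(camera, name): "region" (480x640 bool, what is visible of it).
- place_of(camera, name): "at" ([x, y, z] in mm, in the coordinates of the camera as it stood for that picture, good to about 4 mm: a listed point, or the origin of a listed thing).
The state is a dict: "clock": time; "joints": joint angles; "qd": joint speeds; "effort": joint torques, N m; "eef_pos": TCP position; "eef_rot": TCP orientation; "wrist_force": force on the tool from outside, world axes, zero at the start; "moment": the same for the moment, N m; "finger_gap": finger opening in mm.
Only numpy, scipy, OpenCV 4.12 (cv2) and the standard library are available. Lean on these libraries where they do the work, as an engineer would, in place of code of your own. Each camera call takes 0.05 s, during which the arm holds its last target.

### The job

Put the paint brush and the spanner that lie on either side of the green tool tray away in it, each lying flat on the floor of its own pocket: the brush in the pocket that is wide at one end and narrow at the other, with its bristles in the wide end and its handle in the narrow end, and the spanner in the straight pocket, either way round. Lay them down gently, do not drop them, and leave the other things on the bench where they are.

Things in the scene. Friction and masses are not known exactly. Their poses are not given: they have to be found in the camera images.
- tool_tray: Green tool tray with white floor, fixed, 174 x 248 x 17 mm (x, y, z), z up; origin: centre of its underside; y along it and both pockets. Floor 5 mm thick, walls 12 mm above it. Pockets 236 mm long inside. From y = -65 to +38 mm a finger channel crosses the whole tray: no walls there, even at the sides, only the 5 mm floor, so fingers can reach down beside the tools.
- brush_pocket (a point): Centre of the stepped brush pocket, on its floor, 5 mm above the bench, at x = -45 mm in the tray; axes as the tray's. Wide end towards -y: 72 mm wide between walls at y = -118 to -65 mm. Narrow end towards +y: 38 mm wide between walls at y = +38 to +118 mm. The brush's centre belongs above this point.
- spanner_pocket (a point): Centre of the straight spanner pocket, on its floor, 5 mm above the bench, at x = +50 mm in the tray; axes as the tray's; 50 mm wide all along. The spanner's centre belongs above this point.
- brush_centre (a point): Middle of the flat paint brush, 7 mm above its underside. 52 x 207 x 14 mm, 70 g, rigid: brown bristles (-y), metal ferrule, wooden handle (+y), z up. 52 mm wide and straight-sided from y = -104 to -22 mm, then tapering to 12 mm at y = +34 mm; handle 16 mm wide, 11 mm thick. Centre of mass at y = -36 mm: best gripped across the 52 mm near there, which falls in the finger channel.
- bristle_tip (a point): Outer end of the brush's bristles, 104 mm from brush_centre along the brush's -y; axes as the brush's.
- spanner_centre (a point): Middle of the grey steel spanner, 3 mm above its underside. 36 x 191 x 6 mm, 120 g, lying flat; y runs along it, open jaw (36 mm wide) at +y, ring (26 mm wide) at -y, z up. The straight shank is 12 to 14 mm wide from y = -59 to +47 mm and 6 mm thick; centre of mass at y = +5 mm.
- paint_brush: The same brush, with the origin on its underside, in its middle, 7 mm below brush_centre.
- spanner: The same spanner, with the origin on its underside, in its middle, 3 mm below spanner_centre.
- tape_measure: Yellow and black tape measure standing on the bench, 35 x 84 x 69 mm, loose; origin at the centre of its underside. To be left alone.
- wood_offcut: Brown offcut of wood, 45 x 140 x 32 mm, loose; origin at the centre of its underside. To be left alone.
- sanding_block: Brown sanding block, 60 x 100 x 31 mm, loose; origin at the centre of its underside. To be left alone.

How it is judged (in metres and radians):
At the end, for the whole second after the job is handed in: Both lie flat (0.06 rad), at rest, on their pocket's floor (3.5 mm), along it within 0.2 rad: the brush in the stepped pocket, bristles in the wide end, centre within 22 mm of the pocket's; the spanner in the straight pocket, either way round, centre within 30 mm (horizontal distance between brush_centre and brush_pocket below 0.022 m and z of brush_centre in the frame of tool_tray below 0.0155 m and angle between brush_centre's own z axis and vertical below 0.06 rad and angle between the y axis of each of brush_centre, spanner_centre and the y axis of tool_tray, either way round below 0.2 rad and y of bristle_tip in the frame of tool_tray below -0.06 m and linear speed of each of paint_brush, spanner below 0.02 m/s and horizontal distance between spanner_centre and spanner_pocket below 0.03 m and z of spanner_centre in the frame of tool_tray below 0.0115 m and angle between the z axis of spanner_centre and the z axis of tool_tray, either way round below 0.06 rad); the robot touches nothing.
It fails at once if the brush is dropped or thrown: it moves faster than 0.6 m/s with no finger on it (linear speed of paint_brush above 0.6 m/s and contact force between the fingers and paint_brush below 0.05 N).
It fails at once if the spanner is dropped or thrown: it moves faster than 0.6 m/s with no finger on it (linear speed of spanner above 0.6 m/s and contact force between the fingers and spanner below 0.05 N).
It fails at once if the tape measure is pushed more than 30 mm from where it lay (distance of tape_measure from where it was at the start of the episode above 0.03 m).
It fails at once if the wood offcut is pushed more than 30 mm from where it lay (distance of wood_offcut from where it was at the start of the episode above 0.03 m).
It fails at once if the sanding block is pushed more than 30 mm from where it lay (distance of sanding_block from where it was at the start of the episode above 0.03 m).
It also fails if it takes over 61 s, if anything falls off the work surface, if the arm or the gripper's body presses on something with over 40 N, if the wrist force passes 120 N, or if a joint passes its speed limit or range.

## Working session

There is one attempt and no reset: what is moved stays moved. The work goes in short steps, Python scripts to look and compute and a tool call to move; the robot and the scene stay as the last step left them, time stands still between calls to the robot, and variables do not carry over. Pictures are saved under pics/ and viewed, and the job is handed in when it is done.

Besides the shell and the picture viewer there is one more tool, called after "Call:" in YAML: its name, and indented under it one key for each argument. play_rows: Moves the arm, as the interface text tells. Its arguments: {"type":"object","properties":{"motion":{"type":"array","items":{"type":"number"}},"newtons":{"type":"number"}},"required":["motion"]}

```bash
ls; mkdir -p pics; cat > h.py <<'E'
from cell import *
import numpy as np, cv2
from scipy.spatial.transform import Rotation as R
def w(cam,at):
    T=np.array(camera_params(cam)["T"]); return T[:3,:3]@np.array(at)+T[:3,3]
E
python3 - <<'E'
from h import *
print(read_state())
for c in ["scene","top"]:
    p,d=camera(c); cv2.imwrite(f"pics/{c}0.png",p); np.save(f"{c}_d.npy",d)
    print(c,camera_params(c))
    for n in ["tool_tray","brush_pocket","spanner_pocket","brush_centre","bristle_tip","spanner_centre","tape_measure","wood_offcut","sanding_block"]:
        for r in place_of(c,n)[:2]: print(n,round(r["conf"],2),w(c,r["at"]).round(1))
print(read_state()["clock"])
E
```

```text
pics
{'clock': 0.0, 'joints': array([-1.35863280e+00,  3.00467594e-01,  1.52160176e+00,  2.73604819e-05,
        1.32071621e+00, -6.66105947e-02]), 'qd': array([ 0.00052265,  0.00101986, -0.00052117, -0.00109022, -0.00022447,
       -0.00091683]), 'effort': array([-1.36297320e-03, -5.31805944e+01, -3.52735555e+01,  7.07765669e-02,
        2.44184292e-02, -9.08290872e-05]), 'eef_pos': array([ 151.28781796, -528.4967223 ,  204.87951178]), 'eef_rot': array([3.05277024, 1.56960311, 1.76074124]), 'wrist_force': array([-1.20472607, -0.61829509, -1.12376004]), 'moment': array([ 0.04284804, -0.02737873,  0.00746416]), 'finger_gap': 94.01231269955545}
scene {'fx': 569.5550500983363, 'fy': 569.5550500983363, 'cx': 314.4680854579821, 'cy': 242.0438593646114, 'k1': -0.06257789615648604, 'T': array([[-7.76349759e-01, -3.79681664e-01,  5.03113194e-01,
        -6.35198616e+01],
       [-6.29871010e-01,  4.37812513e-01, -6.41547125e-01,
         8.12772437e+02],
       [ 2.33144283e-02, -8.14961371e-01, -5.79046113e-01,
         7.64801582e+02],
       [ 0.00000000e+00,  0.00000000e+00,  0.00000000e
[... 674 characters left out ...]
     4.19704338e+02],
       [-9.99603997e-01,  2.66612352e-02,  9.00158888e-03,
         2.11279942e+01],
       [-1.23520211e-02, -1.28299657e-01, -9.91658523e-01,
         1.17487019e+03],
       [ 0.00000000e+00,  0.00000000e+00,  0.00000000e+00,
         1.00000000e+00]])}
tool_tray 0.56 [ 686.3 -353.3    5.6]
tool_tray 0.55 [577.1 -19.5   4.8]
brush_pocket 0.67 [573.4 -64.9   8. ]
spanner_pocket 0.87 [580.   27.2   7. ]
brush_centre 0.87 [ 594.8 -307.7   10.2]
bristle_tip 0.56 [ 685.  -351.1    6.1]
spanner_centre 0.96 [580.4 323.    2.2]
tape_measure 0.77 [ 3.546e+02  1.566e+02 -3.000e-01]
wood_offcut 0.9 [ 346.6 -177.8    1. ]
sanding_block 0.65 [ 7.658e+02 -1.850e+02  4.000e-01]
1.0
```

View pics/top0.png

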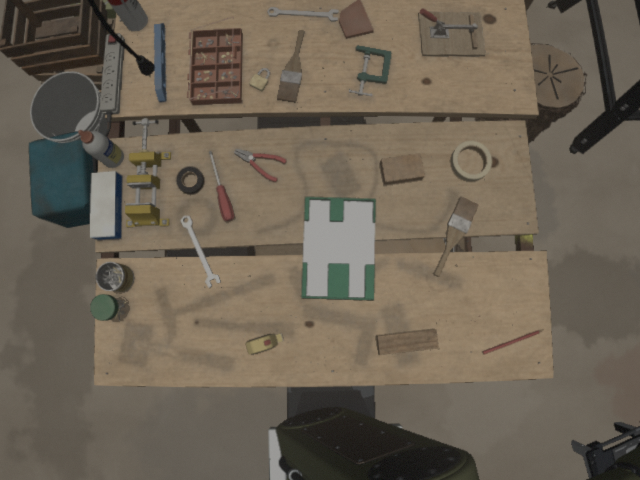

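View pics/scene0.png

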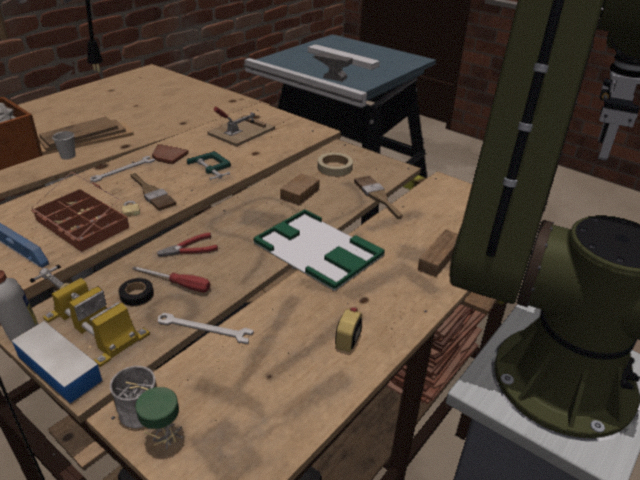

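```bash
cat >> h.py <<'E'
def proj(cam,uv,z):
    P=camera_params(cam); K=np.array([[P["fx"],0,P["cx"]],[0,P["fy"],P["cy"]],[0,0,1]])
    n=cv2.undistortPoints(np.array(uv,float).reshape(-1,1,2),K,np.array([P["k1"],0,0,0,0.]))[:,0]
    T=np.array(P["T"]); d=np.c_[n,np.ones(len(n))]@T[:3,:3].T
    return T[:3,3]+d*((z-T[2,3])/d[:,2])[:,None]
E
python3 - <<'E'
from h import *
for c in ["top","scene"]:
    p,d=camera(c)
    for n,z in [("paint_brush",12),("spanner",6),("tool_tray",16)]:
        for r in masks_of(c,n)[:2]:
            m=r["region"]; v,u=np.nonzero(m)
            q=proj(c,np.c_[u,v],z)[:,:2]
            rect=cv2.minAreaRect(q.astype(np.float32))
            mu=q.mean(0); e=np.linalg.eigh(np.cov(q.T))[1][:,1]
            t=(q-mu)@e; s=(q-mu)@np.array([-e[1],e[0]])
            print(c,n,round(r["conf"],2),m.sum(),mu.round(1),"axis",np.degrees(np.arctan2(e[1],e[0])).round(1),"ext",t.min().round(),t.max().round(),"mid",(mu+e*(t.min()+t.max())/2).round(1),"rect",np.round(rect[0],1),np.round(rect[1],1),round(rect[2],1))
E
```

```text
top paint_brush 0.97 1066 [ 619.2 -313.6] axis 152.4 ext -76.0 130.0 mid [ 595.3 -301.1] rect [ 594.9 -302.1] [ 51.6 206.2] 62.8
top spanner 0.97 501 [576.9 319.9] axis -156.7 ext -97.0 88.0 mid [581.1 321.7] rect [581.7 319.8] [184.4  34.6] 22.4
top tool_tray 0.88 7376 [575.9 -19.4] axis 177.3 ext -129.0 123.0 mid [578.6 -19.5] rect [578.3 -18.9] [176.6 251.2] 86.7
scene paint_brush 0.55 588 [ 615.4 -301.5] axis 151.6 ext -85.0 130.0 mid [ 595.4 -290.7] rect [ 595.6 -290.2] [ 57.2 215.3] 61.6
scene tool_tray 0.62 5452 [564.5  -3. ] axis 178.7 ext -140.0 125.0 mid [571.8  -3.2] rect [571.5  -9.7] [189.  261.1] 87.1
scene tool_tray 0.45 935 [361.8 159.2] axis 115.7 ext -64.0 58.0 mid [363.  156.6] rect [362.8 156.5] [ 46.7 121.4] 25.5
```

```bash
cat >> h.py <<'E'
def plan(x,y,z,jaw_deg):
    """remaining turn (about tool x,y,z) and shift (tool axes before and after the turn) to put TCP at xyz, pointing down, jaws (tool z) along jaw_deg or +180"""
    s=read_state(); r,pp,yw=s["eef_rot"]; Rc=R.from_euler("xyz",[r,pp,yw])
    best=None
    for k in (0,180):
        a=np.radians(jaw_deg+k); zt=np.array([np.cos(a),np.sin(a),0]); xt=np.array([0,0,-1.]); yt=np.cross(zt,xt)
        Rt=R.from_matrix(np.c_[xt,yt,zt]); rv=(Rc.inv()*Rt).as_rotvec()
        j6=s["joints"][5]
        print("opt",k,"rotvec",rv.round(3),"deg",np.degrees(np.linalg.norm(rv)).round(1))
        dp=np.array([x,y,z])-s["eef_pos"]
        print("   shift after turn (tool)",Rt.inv().apply(dp).round(1),"before",Rc.inv().apply(dp).round(1))
    print("pos",s["eef_pos"].round(1),"j",s["joints"].round(2),"gap",round(s["finger_gap"],1),"F",s["wrist_force"].round(1),"t",round(s["clock"],2))
E
python3 - <<'E'
from h import *
print(R.from_euler("xyz",read_state()["eef_rot"]).as_matrix().round(2))
plan(600,-305,205,62.6)
E
```

```text
[[ 0.    0.96  0.28]
 [ 0.    0.28 -0.96]
 [-1.    0.   -0.  ]]
opt 0 rotvec [-2.385  0.    -0.   ] deg 136.6
   shift after turn (tool) [ 4.000e-01 -2.953e+02  4.051e+02] before [ 4.000e-01  4.929e+02 -9.160e+01]
opt 180 rotvec [ 0.757 -0.    -0.   ] deg 43.4
   shift after turn (tool) [ 4.000e-01  2.953e+02 -4.051e+02] before [ 4.000e-01  4.929e+02 -9.160e+01]
pos [ 151.4 -528.7  205.4] j [-1.36  0.3   1.52  0.    1.32 -0.07] gap 93.9 F [ 0.1  0.3 -0.2] t 1.4
```

Call:
play_rows:
  motion: [0,0,0,0,0.038,-0.007,-1,0,0,0,0,0.038,-0.007,-1,0,0,0,0,0.038,-0.007,-1,0,0,0,0,0.038,-0.007,-1,0,0,0,0,0.038,-0.007,-1,0,0,0,0,0.038,-0.007,-1,0,0,0,0,0.038,-0.007,-1,0,0,0,0,0.038,-0.007,-1,0,0,0,0,0.038,-0.007,-1,0,0,0,0,0.038,-0.007,-1]

```text
clock: 2.4
eef_pos: [507.2, -352.7, 205.8]
eef_rot: [-0.066, 1.569, -1.365]
wrist_force: [-0.9, -0.9, 0.8]
finger_gap: 93.9
```

```bash
python3 -c "
from h import *
plan(600,-305,205,62.6)"
```

```text
opt 0 rotvec [-2.392e+00  1.000e-03  2.000e-03] deg 137.1
   shift after turn (tool) [  0.8 -60.5  85. ] before [  0.7 102.2 -21. ]
opt 180 rotvec [ 0.75   0.001 -0.   ] deg 42.9
   shift after turn (tool) [  0.8  60.5 -85. ] before [  0.7 102.2 -21. ]
pos [ 507.2 -352.7  205.8] j [-0.67  0.45  1.31 -0.    1.38  0.63] gap 93.9 F [-0.9 -0.9  0.8] t 2.4
```

Call:
play_rows:
  motion: [0.125,0,0,0,0,0,-1,0.125,0,0,0,0,0,-1,0.125,0,0,0,0,0,-1,0.125,0,0,0,0,0,-1,0.125,0,0,0,0,0,-1,0.125,0,0,0,0,0,-1,0,0,0,0,0.02,-0.028,-1,0,0,0,0,0.02,-0.028,-1,0,0,0,0,0.02,-0.028,-1,0,0,0,0,0,0,-1]

```text
clock: 3.4
eef_pos: [607.5, -302.9, 204.2]
eef_rot: [-1.087, 1.57, 3.119]
wrist_force: [-0.6, -0.8, -0.4]
finger_gap: 93.9
```

```bash
cat > wl.py <<'E'
from h import *
import sys
tag=sys.argv[1]
p,d=camera("wrist"); cv2.imwrite(f"pics/{tag}.png",p)
for n,z in [("paint_brush",12),("spanner",6),("tool_tray",16)]:
    for r in masks_of("wrist",n)[:1]:
        v,u=np.nonzero(r["region"]); q=proj("wrist",np.c_[u,v],z)[:,:2]
        rect=cv2.minAreaRect(q.astype(np.float32))
        print(n,round(r["conf"],2),"px",u.min(),u.max(),v.min(),v.max(),"rect",np.round(rect[0],1),np.round(rect[1],1),round(rect[2],1))
for n in ["brush_centre","bristle_tip","spanner_centre","brush_pocket","spanner_pocket"]:
    for r in place_of("wrist",n)[:1]: print(n,round(r["conf"],2),w("wrist",r["at"]).round(1))
E
python3 wl.py w1; python3 -c "
from h import *
plan(600,-305,205,62.6)"
```

```text
paint_brush 0.58 px 287 348 103 324 rect [ 594.8 -304.6] [ 52.7 205. ] 61.9
tool_tray 0.71 px 0 220 225 472 rect [573.9 -47.9] [143.7 249.1] 86.5
brush_centre 0.65 [ 589.6 -307.1    7.2]
bristle_tip 0.76 [ 685.2 -350.3    8.7]
brush_pocket 0.81 [568.9 -70.2   5. ]
opt 0 rotvec [ 3.11e+00 -0.00e+00 -1.00e-03] deg 178.2
   shift after turn (tool) [ 0.3  4.4 -1.5] before [ 0.3 -4.3  1.7]
opt 180 rotvec [-0.032  0.001 -0.   ] deg 1.8
   shift after turn (tool) [ 0.3 -4.4  1.5] before [ 0.3 -4.3  1.7]
pos [ 604.6 -305.6  205.3] j [-0.52  0.59  1.1  -0.    1.44  1.56] gap 94.0 F [-0.7 -0.4  0. ] t 3.85
```

View pics/w1.png

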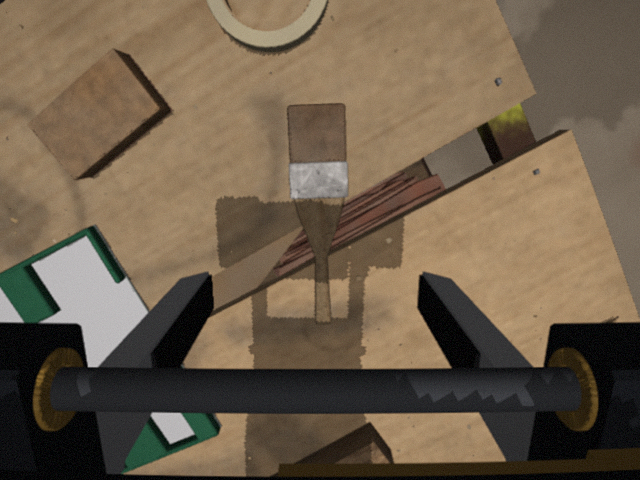

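```bash
python3 -c "
from h import *
plan(630,-322,4,62.4)"
```

```text
opt 0 rotvec [ 3.113e+00 -0.000e+00 -1.000e-03] deg 178.4
   shift after turn (tool) [201.3 -30.1  -2.7] before [201.3  30.1   1.7]
opt 180 rotvec [-0.028  0.001 -0.   ] deg 1.6
   shift after turn (tool) [201.3  30.1   2.7] before [201.3  30.1   1.7]
pos [ 604.6 -305.6  205.3] j [-0.52  0.59  1.1  -0.    1.44  1.56] gap 94.0 F [-0.7 -0.4  0. ] t 3.85
```

Call:
play_rows:
  motion: [-0.028,0,0,0,0,0,-1,0,0,0,0.03,0.015,0.0013,-1,0,0,0,0.03,0.015,0.0013,-1,0,0,0,0.03,0,0,-1,0,0,0,0.03,0,0,-1,0,0,0,0.02,0,0,-1,0,0,0,0.01,0,0,-1,0,0,0,0,0,0,-1]

```text
clock: 4.65
eef_pos: [630.7, -324.5, 52.4]
eef_rot: [1.332, 1.566, -0.712]
wrist_force: [-0.2, -0.5, 0.2]
finger_gap: 94.0
```

```bash
python3 wl.py w2; python3 -c "
from h import *
plan(630,-322,4,62.4)"
```

```text
paint_brush 0.68 px 258 355 146 462 rect [ 601.5 -305.1] [ 53.2 197.8] 62.1
brush_centre 0.67 [ 598.1 -304.1   12.3]
bristle_tip 0.87 [ 689.  -348.6   11.9]
opt 0 rotvec [-3.133e+00  1.200e-02  2.000e-03] deg 179.5
   shift after turn (tool) [50.4  2.6  1.7] before [50.4 -3.  -1.8]
opt 180 rotvec [ 0.008  0.001 -0.008] deg 0.7
   shift after turn (tool) [50.4 -2.6 -1.7] before [50.4 -3.  -1.8]
pos [ 631.5 -324.8   54.4] j [-0.53  0.79  1.13 -0.    1.21  1.52] gap 94.4 F [-0.6  0.5 -1.1] t 5.1
```

View pics/w2.png

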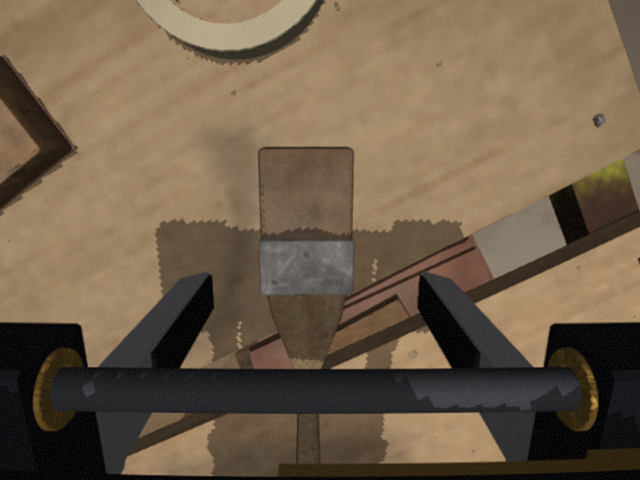

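Call:
play_rows:
  motion: [0,0,0,0.02,-0.0026,-0.0018,-1,0,0,0,0.018,0,0,-1,0,0,0,0.007,0,0,-1,0,0,0,0.003,0,0,-1,0,0,0,0,0,0,-1]

```text
clock: 5.6
eef_pos: [631.0, -322.7, 5.5]
eef_rot: [1.425, 1.561, -0.619]
wrist_force: [1.0, 0.6, 0.8]
finger_gap: 94.0
```

```bash
python3 wl.py w3; python3 -c "
from h import *
plan(630,-322,4,62.4)"
```

```text
paint_brush 0.89 px 247 367 148 462 rect [ 620.6 -315.1] [ 51.9 153.9] 62.1
brush_centre 0.87 [ 594.8 -303.     8.3]
bristle_tip 0.69 [ 688.8 -347.2    9.4]
opt 0 rotvec [-3.133e+00  1.700e-02  2.000e-03] deg 179.5
   shift after turn (tool) [2.2 1.4 0.1] before [ 2.2 -1.5 -0.1]
opt 180 rotvec [ 0.008  0.001 -0.011] deg 0.8
   shift after turn (tool) [ 2.2 -1.4 -0.1] before [ 2.2 -1.5 -0.1]
pos [ 631.2 -322.8    6.2] j [-0.52  0.84  1.16 -0.    1.12  1.52] gap 93.6 F [-0.9  0.6 -0.3] t 6.05
```

View pics/w3.png

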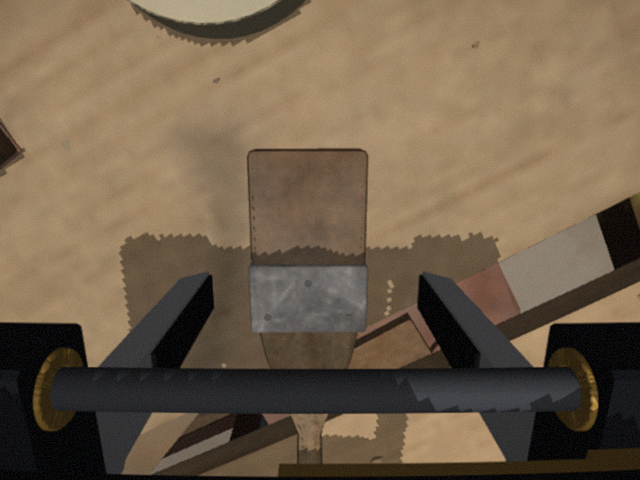

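Call:
play_rows:
  motion: [0,0,-0.008,0.003,0,0.003,-1,0,0,0,0,0,0,0.2,0,0,0,0,0,0,0.4,0,0,0,0,0,0,0.6,0,0,0,0,0,0,0.6,0,0,0,0,0,0,0.6,0,0,0,0,0,0,0.6,0,0,0,0,0,0,0.6]
  newtons: 20

```text
clock: 6.85
eef_pos: [629.7, -325.7, 3.0]
eef_rot: [0.903, 1.568, -1.141]
wrist_force: [0.5, -1.0, -0.0]
finger_gap: 51.8
```

```bash
python3 wl.py w4; python3 -c "
from h import *
plan(630,-322,60,62.4)"
```

```text
paint_brush 0.85 px 253 377 149 463 rect [ 618.4 -321.1] [ 52.6 152.1] 61.8
bristle_tip 0.45 [ 592.  -309.4   10.3]
brush_pocket 0.61 [ 685.6 -352.5    7.7]
opt 0 rotvec [-3.133e+00  3.000e-03  2.000e-03] deg 179.5
   shift after turn (tool) [-57.    1.5   3.4] before [-57.   -1.3  -3.3]
opt 180 rotvec [ 0.008  0.001 -0.002] deg 0.5
   shift after turn (tool) [-57.   -1.5  -3.4] before [-57.   -1.3  -3.3]
pos [ 629.7 -325.7    3. ] j [-0.53  0.85  1.16 -0.    1.13  1.52] gap 51.8 F [ 1.  -0.5  0.1] t 7.3
```

View pics/w4.png

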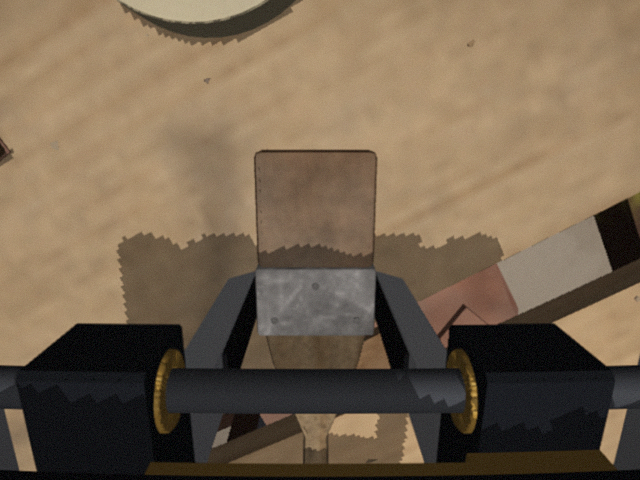

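Call:
play_rows:
  motion: [0,0,0,-0.005,0,0,0.6,0,0,0,-0.01,0,0,0.6,0,0,0,-0.015,0,0,0.6,0,0,0,-0.015,0,0,0.6,0,0,0,-0.015,0,0,0.6,-0.07,0,0,0,0,0,0.6,-0.07,0,0,0,0,0,0.6,-0.07,0,0,0,0,0,0.6,-0.07,0,0,0,0,0,0.6,-0.07,0,0,0,0,0,0.6,-0.07,0,0,0,0,0,0.6,0,0,0,0,0,0,0.6]
  newtons: 25

```text
clock: 8.5
eef_pos: [632.0, -326.9, 81.2]
eef_rot: [0.983, 1.557, -0.625]
wrist_force: [-0.5, 0.0, 0.3]
finger_gap: 51.8
```

```bash
python3 -c "
from h import *
plan(615.8,-66.5,63,86.7)"
```

```text
opt 0 rotvec [-3.121  0.018  0.012] deg 178.8
   shift after turn (tool) [ 18.2  31.2 259. ] before [  16.   -26.1 -259.8]
opt 180 rotvec [ 0.021  0.007 -0.011] deg 1.4
   shift after turn (tool) [  18.2  -31.2 -259. ] before [  16.   -26.1 -259.8]
pos [ 632.  -326.9   81.2] j [-0.53  0.76  1.12 -0.    1.25  1.08] gap 51.8 F [-0.5  0.   0.3] t 8.5
```

Call:
play_rows:
  motion: [0,0,-0.01,0,-0.003,-0.02,0.6,0,0,0,0,-0.004,-0.03,0.6,0,0,0,0,-0.004,-0.03,0.6,0,0,0,0,-0.004,-0.03,0.6,0,0,0,0,-0.004,-0.03,0.6,0,0,0,0,-0.003,-0.03,0.6,0,0,0,0,-0.003,-0.03,0.6,0,0,0,0,-0.003,-0.03,0.6,0,0,0,0,-0.003,-0.02,0.6,0,0,0,0,0,0,0.6]

```text
clock: 9.5
eef_pos: [613.3, -67.9, 88.5]
eef_rot: [0.805, 1.556, -0.829]
wrist_force: [-0.8, 0.3, 0.3]
finger_gap: 51.5
```

```bash
python3 wl.py w5; python3 -c "
from h import *
plan(615.8,-66.5,8,86.7)
p,d=camera('scene');cv2.imwrite('pics/s5.png',p)"
```

```text
paint_brush 0.89 px 254 378 149 463 rect [560.6 -68.5] [ 79.5 226.4] 86.3
tool_tray 0.97 px 89 383 105 463 rect [578.2 -24.6] [173.5 247.8] 86.6
brush_centre 0.71 [572.9 -70.   93.1]
bristle_tip 0.71 [672.1 -74.9  95.9]
spanner_pocket 0.65 [584.3  23.3   5.1]
opt 0 rotvec [ 3.135 -0.015 -0.016] deg 179.6
   shift after turn (tool) [79.4 -2.4  4.4] before [79.3  1.7 -5.2]
opt 180 rotvec [-0.007  0.01  -0.009] deg 0.9
   shift after turn (tool) [79.4  2.4 -4.4] before [79.3  1.7 -5.2]
pos [613.1 -70.7  87.4] j [-0.17  0.56  1.45 -0.01  1.13  1.47] gap 51.5 F [-0.4  0.4 -0.4] t 9.95
```

View pics/w5.png

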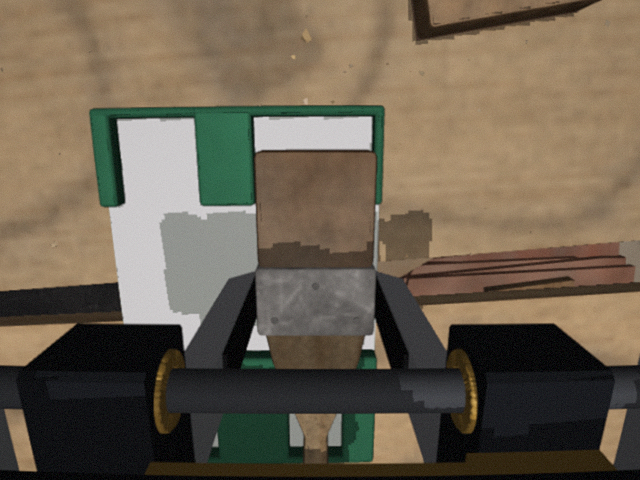

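View pics/s5.png

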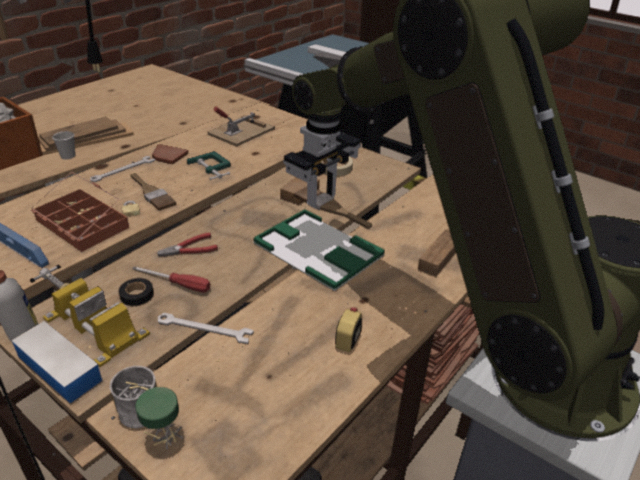

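Call:
play_rows:
  motion: [-0.007,0.01,-0.009,0.01,0.0025,-0.002,0.6,0,0,0,0.02,0,0,0.6,0,0,0,0.018,0,0,0.6,0,0,0,0.01,0,0,0.6,0,0,0,0,0,0,0.6]

```text
clock: 10.5
eef_pos: [616.3, -69.1, 25.2]
eef_rot: [-2.385, 1.568, 2.27]
wrist_force: [-0.4, -0.1, -0.8]
finger_gap: 51.9
```

```bash
python3 wl.py w6; python3 -c "
from h import *
plan(615.6,-68.7,8,86.7)"
```

```text
paint_brush 0.86 px 254 377 149 463 rect [592.5 -68.9] [ 60.4 173.3] 87.3
tool_tray 0.88 px 17 408 101 463 rect [607.3 -22.6] [176.7 191.5] 86.8
brush_centre 0.66 [578.4 -72.   31. ]
bristle_tip 0.6 [677.2 -71.4  32.4]
opt 0 rotvec [-3.141e+00  3.000e-03 -2.000e-03] deg 179.9
   shift after turn (tool) [19.6  1.7  0.4] before [19.6 -1.7 -0.4]
opt 180 rotvec [ 0.001 -0.001 -0.002] deg 0.1
   shift after turn (tool) [19.6 -1.7 -0.4] before [19.6 -1.7 -0.4]
pos [617.2 -69.2  27.6] j [-0.17  0.64  1.46  0.    1.04  1.46] gap 51.6 F [0.  0.5 0.2] t 10.95
```

View pics/w6.png

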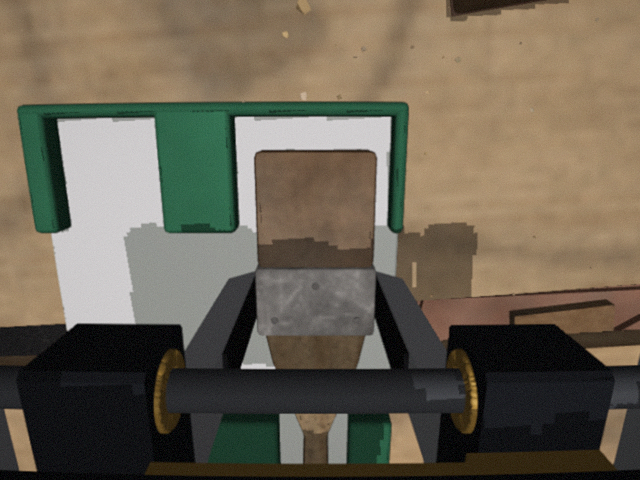

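Call:
play_rows:
  motion: [0,0,0,0.007,-0.001,0,0.6,0,0,0,0.006,0,0,0.6,0,0,0,0.003,0,0,0.6,0,0,0,0,0,0,0.6]

```text
clock: 11.35
eef_pos: [616.1, -69.1, 10.2]
eef_rot: [2.237, 1.568, 0.609]
wrist_force: [-0.1, 0.0, 0.3]
finger_gap: 51.8
```

```bash
python3 -c "
from h import *
plan(615.6,-68.7,8,86.7)"
```

```text
opt 0 rotvec [-3.141e+00  3.000e-03 -2.000e-03] deg 179.9
   shift after turn (tool) [2.2 0.5 0.4] before [ 2.2 -0.5 -0.4]
opt 180 rotvec [ 0.001 -0.001 -0.002] deg 0.1
   shift after turn (tool) [ 2.2 -0.5 -0.4] before [ 2.2 -0.5 -0.4]
pos [616.1 -69.1  10.2] j [-0.17  0.67  1.47  0.    1.    1.45] gap 51.8 F [-0.1  0.   0.3] t 11.35
```

Call:
play_rows:
  motion: [0,0,0,0.0015,0,0,0.6,0,0,0,0.001,0,0,0.6,0,0,0,0,0,0,0.6]

```text
clock: 11.65
eef_pos: [616.2, -69.1, 8.1]
eef_rot: [2.18, 1.568, 0.553]
wrist_force: [0.5, -0.3, -0.6]
finger_gap: 51.8
```

```bash
python3 -c "
from h import *
plan(615.6,-68.7,8,86.7)"
```

```text
opt 0 rotvec [-3.141e+00  3.000e-03 -2.000e-03] deg 179.9
   shift after turn (tool) [0.1 0.6 0.4] before [ 0.1 -0.6 -0.4]
opt 180 rotvec [ 0.001 -0.001 -0.002] deg 0.1
   shift after turn (tool) [ 0.1 -0.6 -0.4] before [ 0.1 -0.6 -0.4]
pos [616.2 -69.1   8.1] j [-0.17  0.67  1.47  0.    1.    1.45] gap 51.8 F [ 0.5 -0.3 -0.6] t 11.65
```

Call:
play_rows:
  motion: [0,0,0,0.001,0,0,0.6,0,0,0,0,0,0,0.6]

```text
clock: 11.85
eef_pos: [616.5, -69.1, 8.2]
eef_rot: [1.99, 1.568, 0.363]
wrist_force: [1.5, 0.2, -0.6]
finger_gap: 52.0
```

```bash
python3 -c "
from h import *
plan(615.6,-68.7,8,86.7)"
```

```text
opt 0 rotvec [-3.14e+00  4.00e-03 -2.00e-03] deg 179.9
   shift after turn (tool) [0.2 0.9 0.3] before [ 0.2 -0.9 -0.4]
opt 180 rotvec [ 0.001 -0.001 -0.003] deg 0.2
   shift after turn (tool) [ 0.2 -0.9 -0.3] before [ 0.2 -0.9 -0.4]
pos [616.5 -69.1   8.2] j [-0.17  0.67  1.47  0.    1.    1.45] gap 52.0 F [ 1.5  0.2 -0.6] t 11.85
```

Call:
play_rows:
  motion: [0,0,0,0,0,0,-0.2,0,0,0,0,0,0,-0.4,0,0,0,0,0,0,-0.7,0,0,0,0,0,0,-0.7,0,0,0,0,0,0,-0.7,0,0,0,-0.02,0,0,-0.7,0,0,0,-0.03,0,0,-0.7,0,0,0,-0.04,0,0,-0.7,0,0,0,-0.04,0,0,-0.7,0,0,0,-0.03,0,0,-0.7,0,0,0,0,0,0,-0.7]

```text
clock: 12.95
eef_pos: [615.3, -69.2, 172.5]
eef_rot: [-2.915, 1.569, 1.741]
wrist_force: [0.4, -0.0, 0.4]
finger_gap: 79.5
```

```bash
python3 wl.py w7; python3 -c "
from h import *
plan(600,320,170,-67.4)"
```

```text
paint_brush 0.68 px 283 347 140 368 rect [575.6 -68. ] [ 51.9 201.8] 87.8
spanner 0.66 px 284 347 140 368 rect [573.  -67.3] [ 52.8 204.5] 86.8
tool_tray 0.74 px 146 367 113 370 rect [587.5 -22.8] [171.8 220.7] 86.8
brush_centre 0.63 [570.7 -64.9   6.6]
bristle_tip 0.55 [674.7 -70.2   6.4]
spanner_pocket 0.92 [5.83e+02 2.96e+01 1.00e-01]
opt 0 rotvec [-0.451 -0.004  0.008] deg 25.8
   shift after turn (tool) [  -2.9  136.9 -364.3] before [  -1.6  -35.6 -387.6]
opt 180 rotvec [2.691 0.011 0.006] deg 154.2
   shift after turn (tool) [  -2.9 -136.9  364.3] before [  -1.6  -35.6 -387.6]
pos [613.6 -68.9 167.1] j [-0.17  0.49  1.35  0.    1.31  1.46] gap 80.0 F [-0.6  0.5 -0.1] t 13.4
```

View pics/w7.png

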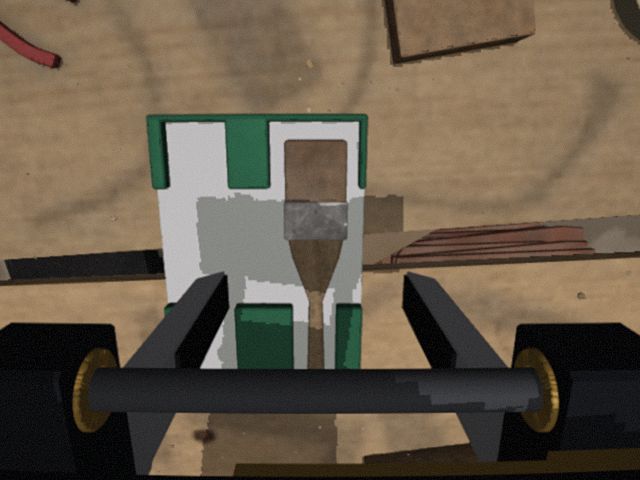

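Call:
play_rows:
  motion: [0,0,0,0,-0.005,-0.039,-0.7,0,0,0,0,-0.005,-0.039,-0.7,0,0,0,0,-0.005,-0.039,-0.7,0,0,0,0,-0.005,-0.039,-0.7,0,0,0,0,-0.005,-0.039,-0.7,0,0,0,0,-0.005,-0.039,-0.7,0,0,0,0,-0.005,-0.039,-0.7,0,0,0,0,-0.005,-0.039,-0.7,0,0,0,0,-0.005,-0.039,-0.7,0,0,0,0,-0.005,-0.039,-0.7,-0.09,0,0,0,0,0,-0.7,-0.09,0,0,0,0,0,-0.7,-0.09,0,0,0,0,0,-0.7,-0.09,0,0,0,0,0,-0.7,-0.09,0,0,0,0,0,-0.7,0,0,0,0,0,0,-0.7]

```text
clock: 15.0
eef_pos: [582.1, 339.6, 160.5]
eef_rot: [-1.982, 1.553, 3.14]
wrist_force: [-0.4, 0.6, -0.6]
finger_gap: 80.0
```

```bash
python3 wl.py w8; python3 -c "
from h import *
plan(578,320,60,-67.4)"
```

```text
spanner 0.85 px 316 357 103 329 rect [583. 321.] [189.7  35.7] 23.4
tool_tray 0.65 px 602 639 270 334 rect [614.9  69.7] [61. 33.] 35.6
spanner_centre 0.8 [585.8 321.1   8.2]
opt 0 rotvec [ 0.013 -0.007  0.015] deg 1.2
   shift after turn (tool) [101.  -11.5  16.5] before [101.  -10.1  17. ]
opt 180 rotvec [-3.128 -0.024 -0.011] deg 179.3
   shift after turn (tool) [101.   11.5 -16.5] before [101.  -10.1  17. ]
pos [582.3 339.6 161. ] j [0.47 0.62 1.16 0.01 1.37 1.63] gap 80.0 F [-1.1  1.1  0.5] t 15.45
```

View pics/w8.png

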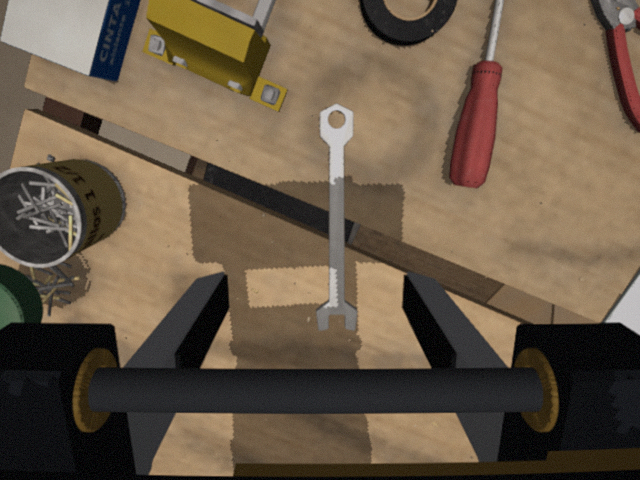

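```bash
python3 -c "
from h import *
plan(578.4,319.5,40,-66.6)"
```

```text
opt 0 rotvec [-0.001 -0.007  0.015] deg 1.0
   shift after turn (tool) [121.  -11.5  16.9] before [121.   -9.6  17.8]
opt 180 rotvec [3.141 0.024 0.011] deg 179.9
   shift after turn (tool) [121.   11.5 -16.9] before [121.   -9.6  17.8]
pos [582.3 339.6 161. ] j [0.47 0.62 1.16 0.01 1.37 1.63] gap 80.0 F [-1.1  1.1  0.5] t 15.45
```

Call:
play_rows:
  motion: [0,-0.007,0.015,0,0,0,-0.5,0,0,0,0.03,-0.006,0.0085,-0.5,0,0,0,0.03,-0.006,0.0085,-0.5,0,0,0,0.03,0,0,-0.5,0,0,0,0.02,0,0,-0.5,0,0,0,0.01,0,0,-0.5,0,0,0,0,0,0,-0.5]

```text
clock: 16.15
eef_pos: [578.7, 319.1, 38.8]
eef_rot: [1.338, 1.562, 0.174]
wrist_force: [0.4, 0.1, 0.3]
finger_gap: 70.3
```

```bash
python3 wl.py w9; python3 -c "
from h import *
plan(578.4,319.5,2,-66.6)"
```

```text
spanner 0.88 px 283 336 70 369 rect [595.8 328.5] [162.   26.1] 23.8
spanner_centre 0.95 [587.8 320.9   8.8]
opt 0 rotvec [-0.002  0.002 -0.011] deg 0.6
   shift after turn (tool) [38.5 -0.9 -0.5] before [38.5 -1.3 -0.5]
opt 180 rotvec [ 3.14e+00 -1.70e-02 -3.00e-03] deg 179.9
   shift after turn (tool) [38.5  0.9  0.5] before [38.5 -1.3 -0.5]
pos [579.4 319.4  40.5] j [ 0.45  0.7   1.32 -0.    1.1   1.61] gap 70.7 F [-0.4  0.2 -0.1] t 16.6
```

View pics/w9.png

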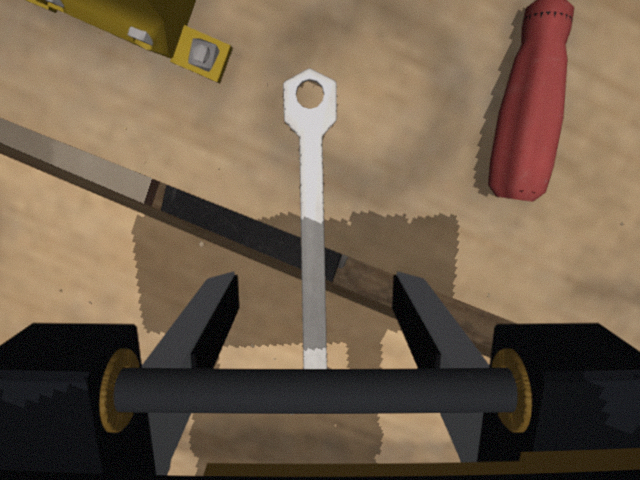

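Call:
play_rows:
  motion: [0,0,-0.011,0.02,-0.0005,0,-0.5,0,0,0,0.01,0,0,-0.3,0,0,0,0.005,0,0,-0.1,0,0,0,0.002,0,0,0,0,0,0,0,0,0,0]

```text
clock: 17.1
eef_pos: [580.0, 319.7, 3.8]
eef_rot: [0.97, 1.568, -0.194]
wrist_force: [0.3, -0.4, -0.7]
finger_gap: 47.0
```

```bash
python3 -c "
from h import *
plan(578.4,319.5,2,-66.6)"
```

```text
opt 0 rotvec [-0.002  0.002 -0.002] deg 0.2
   shift after turn (tool) [ 1.8 -1.5 -0.5] before [ 1.8 -1.5 -0.5]
opt 180 rotvec [ 3.14e+00 -4.00e-03 -3.00e-03] deg 179.9
   shift after turn (tool) [1.8 1.5 0.5] before [ 1.8 -1.5 -0.5]
pos [580.  319.7   3.8] j [ 0.45  0.76  1.33 -0.    1.05  1.61] gap 47.0 F [ 0.3 -0.4 -0.7] t 17.1
```

Call:
play_rows:
  motion: [0,0,0,0.0015,-0.001,0,0,0,0,0,0.0005,0,0,0.4,0,0,0,0,0,0,0.7,0,0,0,0,0,0,1,0,0,0,0,0,0,1,0,0,0,0,0,0,1,0,0,0,0,0,0,1,0,0,0,0,0,0,1]
  newtons: 40

```text
clock: 17.9
eef_pos: [579.6, 319.6, 3.4]
eef_rot: [1.265, 1.566, 0.101]
wrist_force: [0.3, 0.0, -0.7]
finger_gap: 11.3
```

```bash
python3 wl.py w10; python3 -c "
from h import *
plan(578.4,319.5,2,-66.6)"
```

```text
spanner 0.76 px 282 346 57 458 rect [582.9 320.8] [190.1  28. ] 23.4
brush_centre 0.67 [5.849e+02 3.149e+02 5.000e-01]
spanner_centre 0.71 [587.7 315.4   6.9]
opt 0 rotvec [-0.002  0.002 -0.005] deg 0.3
   shift after turn (tool) [ 1.5 -1.2 -0.4] before [ 1.5 -1.2 -0.4]
opt 180 rotvec [ 3.14e+00 -8.00e-03 -2.00e-03] deg 179.9
   shift after turn (tool) [1.5 1.2 0.4] before [ 1.5 -1.2 -0.4]
pos [579.7 319.6   3.5] j [ 0.45  0.75  1.33 -0.    1.05  1.61] gap 11.5 F [ 0.4  0.7 -0. ] t 18.35
```

View pics/w10.png

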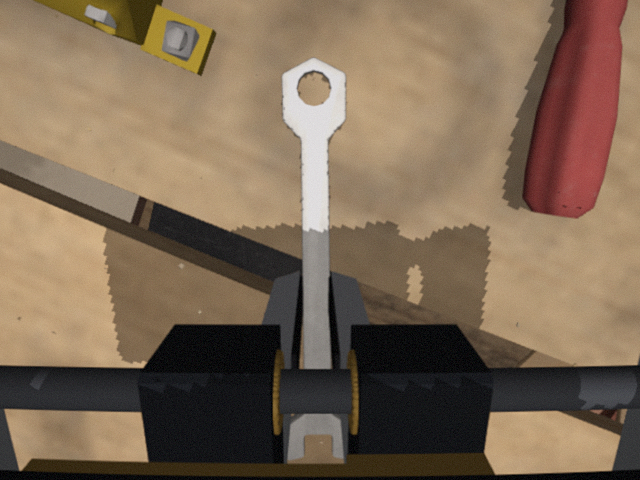

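Call:
play_rows:
  motion: [0,0,0,0,0,0,0.5,0,0,0,0,0,0,0.5,0,0,0,0.002,0,0,0.5,0,0,0,0.001,0,0,0.5,0,0,0,0,0,0,0.5]

```text
clock: 18.85
eef_pos: [579.8, 319.6, 0.4]
eef_rot: [1.291, 1.565, 0.127]
wrist_force: [-0.6, -0.4, 1.3]
finger_gap: 23.7
```

```bash
python3 -c "
from h import *
plan(578.4,319.5,2,-66.6)"
```

```text
opt 0 rotvec [-0.002  0.002 -0.005] deg 0.3
   shift after turn (tool) [-1.6 -1.3 -0.4] before [-1.6 -1.3 -0.4]
opt 180 rotvec [ 3.14e+00 -8.00e-03 -2.00e-03] deg 179.9
   shift after turn (tool) [-1.6  1.3  0.4] before [-1.6 -1.3 -0.4]
pos [5.798e+02 3.196e+02 4.000e-01] j [ 0.45  0.76  1.33 -0.    1.04  1.61] gap 23.7 F [-0.6 -0.4  1.3] t 18.85
```

Call:
play_rows:
  motion: [0,0,0,-0.0007,0,0,0.5,0,0,0,0,0,0,0.8,0,0,0,0,0,0,1,0,0,0,0,0,0,1,0,0,0,0,0,0,1,0,0,0,0,0,0,1]

```text
clock: 19.45
eef_pos: [579.8, 319.6, 1.1]
eef_rot: [1.261, 1.565, 0.097]
wrist_force: [-0.2, -0.9, 0.4]
finger_gap: 11.7
```

```bash
python3 -c "
from h import *
plan(578.4,319.5,2,-66.6)"
```

```text
opt 0 rotvec [-0.002  0.002 -0.005] deg 0.3
   shift after turn (tool) [-0.9 -1.3 -0.5] before [-0.9 -1.3 -0.5]
opt 180 rotvec [ 3.14e+00 -8.00e-03 -3.00e-03] deg 179.9
   shift after turn (tool) [-0.9  1.3  0.5] before [-0.9 -1.3 -0.5]
pos [579.8 319.6   1.1] j [ 0.45  0.76  1.33 -0.    1.05  1.61] gap 11.7 F [-0.2 -0.9  0.4] t 19.45
```

Call:
play_rows:
  motion: [0,0,0,-0.005,0,0,1,0,0,0,-0.01,0,0,1,0,0,0,-0.015,0,0,1,0,0,0,-0.015,0,0,1,0,0,0,-0.01,0,0,1,0.078,0,0,0,0,0,1,0.078,0,0,0,0,0,1,0.078,0,0,0,0,0,1,0.078,0,0,0,0,0,1,0.078,0,0,0,0,0,1,0.078,0,0,0,0,0,1,0,0,0,0,0,0,1]

```text
clock: 20.65
eef_pos: [581.0, 320.4, 69.9]
eef_rot: [1.966, 1.558, 0.316]
wrist_force: [0.2, -0.2, -1.0]
finger_gap: 11.8
```

```bash
python3 wl.py w11; python3 -c "
from h import *
plan(577.7,28.1,65,86.7)"
```

```text
spanner 0.74 px 282 346 57 462 rect [559.8 322.9] [ 39.9 263.5] 86.3
spanner_centre 0.96 [590.6 318.9  75.7]
opt 0 rotvec [ 3.122 -0.018  0.007] deg 178.9
   shift after turn (tool) [   3.9  -13.7 -291.9] before [  2.8  19.5 291.6]
opt 180 rotvec [-0.02  -0.004 -0.011] deg 1.3
   shift after turn (tool) [  3.9  13.7 291.9] before [  2.8  19.5 291.6]
pos [580.8 320.3  68.9] j [ 0.45  0.67  1.3  -0.    1.15  2.1 ] gap 11.8 F [ 0.2  0.1 -1.1] t 21.1
```

View pics/w11.png

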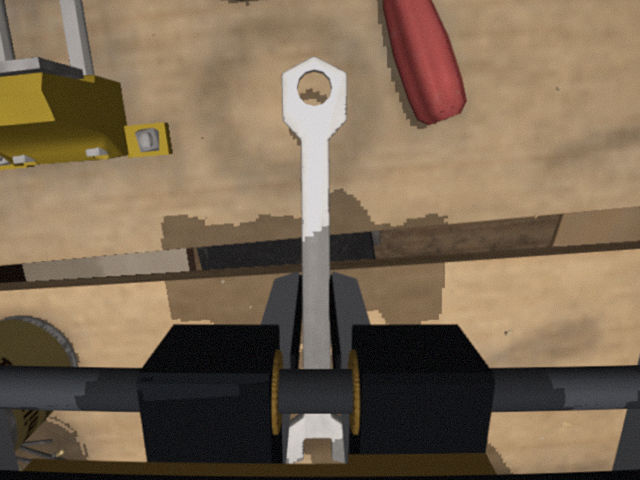

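Held rigidly. Carry over to the tray.

Call:
play_rows:
  motion: [-0.02,-0.004,-0.011,0,0,0.01,1,0,0,0,0,0.001,0.025,1,0,0,0,0,0.001,0.028,1,0,0,0,0,0.001,0.028,1,0,0,0,0,0.001,0.028,1,0,0,0,0,0.001,0.028,1,0,0,0,0,0.001,0.028,1,0,0,0,0,0.001,0.028,1,0,0,0,0,0.001,0.028,1,0,0,0,0,0.001,0.028,1,0,0,0,0,0.001,0.02,1,0,0,0,0,0.001,0.012,1,0,0,0,0,0,0,1]

```text
clock: 22.4
eef_pos: [575.3, 18.7, 68.8]
eef_rot: [2.028, 1.57, 0.407]
wrist_force: [-0.3, 0.4, -1.0]
finger_gap: 11.7
```

```bash
python3 wl.py w12; python3 -c "
from h import *
plan(577.7,28.1,30,86.7)"
```

```text
paint_brush 0.89 px 417 524 57 328 rect [601.1 -68.6] [ 56.8 157.1] 86.9
spanner 0.57 px 281 347 56 463 rect [552.4  22.5] [ 40.8 265.4] 87.8
tool_tray 0.68 px 225 557 15 430 rect [577.  -19.3] [173.6 248.6] 86.9
brush_centre 0.63 [576.3 -69.9  13. ]
bristle_tip 0.86 [678.1 -73.3  14.6]
spanner_centre 0.7 [582.4  18.7  77.2]
spanner_pocket 0.69 [580.5  30.5   4.4]
opt 0 rotvec [-3.132e+00  1.000e-03 -1.000e-03] deg 179.5
   shift after turn (tool) [38.8 -2.1  7.9] before [38.8  2.1 -7.8]
opt 180 rotvec [ 0.009 -0.001 -0.001] deg 0.5
   shift after turn (tool) [38.8  2.1 -7.9] before [38.8  2.1 -7.8]
pos [575.1  20.3  68.8] j [-0.03  0.5   1.58  0.    1.06  1.59] gap 11.7 F [-0.  -0.1 -1. ] t 22.85
```

View pics/w12.png

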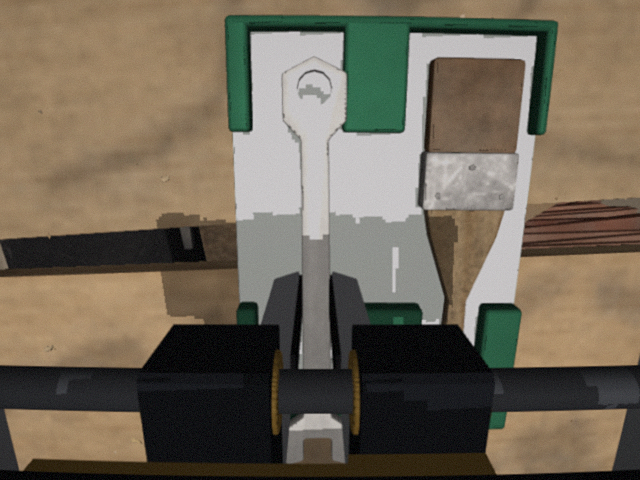

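Call:
play_rows:
  motion: [0.009,0,0,0,0.002,-0.009,1,0,0,0,0.015,0,0,1,0,0,0,0.015,0,0,1,0,0,0,0.01,0,0,1,0,0,0,0,0,0,1]

```text
clock: 23.35
eef_pos: [577.1, 30.8, 24.1]
eef_rot: [-2.331, 1.57, 2.324]
wrist_force: [0.8, 0.3, -1.1]
finger_gap: 11.4
```

```bash
python3 wl.py w13; python3 -c "
from h import *
plan(577.7,29,7,86.7)"
```

```text
paint_brush 0.61 px 464 601 41 451 rect [575.  -70.2] [ 58.6 212.1] 87.4
spanner 0.59 px 281 347 57 462 rect [572.   31.5] [ 33.6 217.8] 87.3
tool_tray 0.76 px 229 639 0 473 rect [580.2 -22.8] [176.5 242.2] 87.0
brush_centre 0.95 [574.6 -67.7  17.6]
bristle_tip 0.87 [680.2 -71.3  17.6]
spanner_centre 0.77 [588.8  25.3  29. ]
spanner_pocket 0.87 [583.8  28.3   4.3]
opt 0 rotvec [-3.141e+00  5.000e-03 -1.000e-03] deg 180.0
   shift after turn (tool) [19.9  0.6 -1.8] before [19.9 -0.7  1.9]
opt 180 rotvec [ 0.    -0.001 -0.003] deg 0.2
   shift after turn (tool) [19.9 -0.6  1.8] before [19.9 -0.7  1.9]
pos [578.4  30.8  26.9] j [-0.01  0.57  1.59  0.    0.98  1.62] gap 11.6 F [-0.5 -0.  -1.6] t 23.8
```

View pics/w13.png

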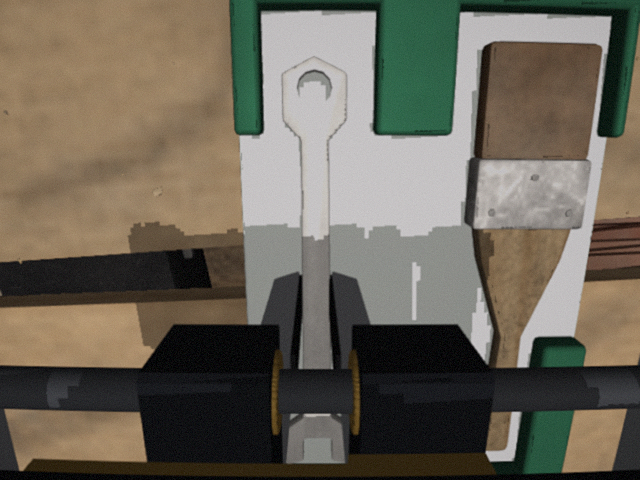

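Call:
play_rows:
  motion: [0,0,0,0.006,0,0.0018,1,0,0,0,0.006,0,0,1,0,0,0,0.004,0,0,1,0,0,0,0,0,0,1]

```text
clock: 24.2
eef_pos: [578.4, 28.8, 9.5]
eef_rot: [1.803, 1.567, 0.175]
wrist_force: [0.3, -0.5, -2.3]
finger_gap: 11.8
```

```bash
python3 -c "
from h import *
plan(577.7,29,7,86.7)
p,d=camera('wrist');cv2.imwrite('pics/w14.png',p)"
```

```text
opt 0 rotvec [-3.141e+00  6.000e-03 -1.000e-03] deg 180.0
   shift after turn (tool) [2.5 0.7 0.2] before [ 2.5 -0.7 -0.2]
opt 180 rotvec [ 0.    -0.001 -0.004] deg 0.2
   shift after turn (tool) [ 2.5 -0.7 -0.2] before [ 2.5 -0.7 -0.2]
pos [578.4  28.8   9.5] j [-0.01  0.59  1.6   0.    0.95  1.61] gap 11.8 F [ 0.3 -0.5 -2.3] t 24.2
```

View pics/w14.png

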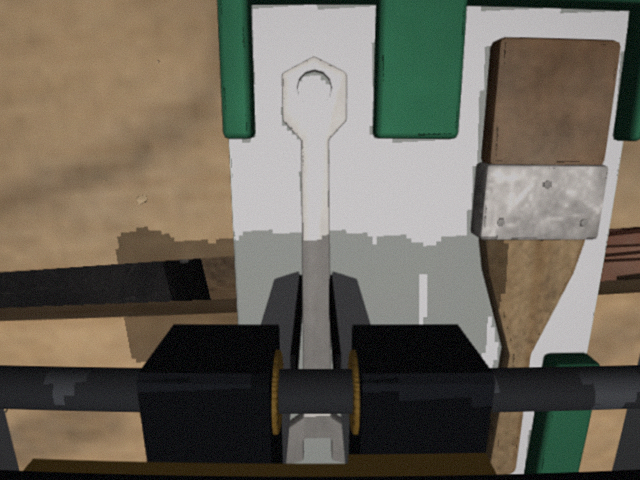

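Call:
play_rows:
  motion: [0,0,0,0.0015,0,0,1,0,0,0,0.001,0,0,1,0,0,0,0.001,0,0,1,0,0,0,0,0,0,1]

```text
clock: 24.65
eef_pos: [578.7, 28.8, 6.3]
eef_rot: [1.764, 1.566, 0.136]
wrist_force: [0.5, 0.8, -1.5]
finger_gap: 12.3
```

```bash
python3 -c "
from h import *
plan(577.7,29,6.1,86.7)"
```

```text
opt 0 rotvec [-3.141e+00  7.000e-03 -1.000e-03] deg 180.0
   shift after turn (tool) [0.2 1.  0.1] before [ 0.2 -1.  -0.1]
opt 180 rotvec [ 0.    -0.001 -0.004] deg 0.3
   shift after turn (tool) [ 0.2 -1.  -0.1] before [ 0.2 -1.  -0.1]
pos [578.7  28.8   6.3] j [-0.01  0.6   1.6   0.    0.94  1.61] gap 12.3 F [ 0.5  0.8 -1.5] t 24.65
```

Call:
play_rows:
  motion: [0,0,0,0.0003,0,0,1,0,0,0,0,0,0,0.6,0,0,0,0,0,0,0.4,0,0,0,0,0,0,0.3,0,0,0,0,0,0,0.3,0,0,0,0,0,0,0.3,0,0,0,-0.01,0,0,0.3,0,0,0,-0.03,0,0,0.3,0,0,0,-0.04,0,0,0.3,0,0,0,-0.04,0,0,0.3,0,0,0,-0.04,0,0,0.3,0,0,0,0,0,0,0.3]

```text
clock: 25.85
eef_pos: [577.6, 28.7, 175.8]
eef_rot: [1.732, 1.565, 0.105]
wrist_force: [0.1, 0.3, -0.3]
finger_gap: 32.7
```

```bash
python3 wl.py w15; python3 - <<'E'
from h import *
print(read_state()["clock"],read_state()["eef_pos"],read_state()["wrist_force"])
c="top"
p,d=camera(c); cv2.imwrite("pics/top15.png",p)
for n in ["brush_pocket","spanner_pocket","brush_centre","bristle_tip","spanner_centre","tape_measure","wood_offcut","sanding_block"]:
    for r in place_of(c,n)[:1]: print(n,round(r["conf"],2),w(c,r["at"]).round(1))
E
```

```text
paint_brush 0.89 px 399 469 84 324 rect [575.3 -68. ] [ 54.4 201.9] 88.9
spanner 0.91 px 297 336 94 317 rect [578.3  27.8] [ 34.5 189.3] 87.4
tool_tray 0.83 px 265 491 56 352 rect [573.9 -20.5] [171.6 244.2] 86.7
brush_centre 0.88 [571.9 -68.4   6.2]
bristle_tip 0.94 [675.8 -72.4   6.4]
spanner_centre 0.9 [583.8  28.1   4.5]
spanner_pocket 0.64 [577.7  28.3  -2.2]
26.3 [575.39879296  28.73261392 168.48491181] [ 0.29048369  0.41100744 -0.79988006]
brush_pocket 0.89 [577.4 -61.8   5.7]
spanner_pocket 0.81 [577.4  26.4   2.9]
brush_centre 0.66 [574.  -69.6  12.5]
bristle_tip 0.65 [678.9 -75.1  13.5]
tape_measure 0.85 [354.2 161.4   0.4]
wood_offcut 0.84 [ 350.2 -176.8    1.9]
sanding_block 0.71 [ 7.671e+02 -1.848e+02 -7.000e-01]
```

View pics/w15.png

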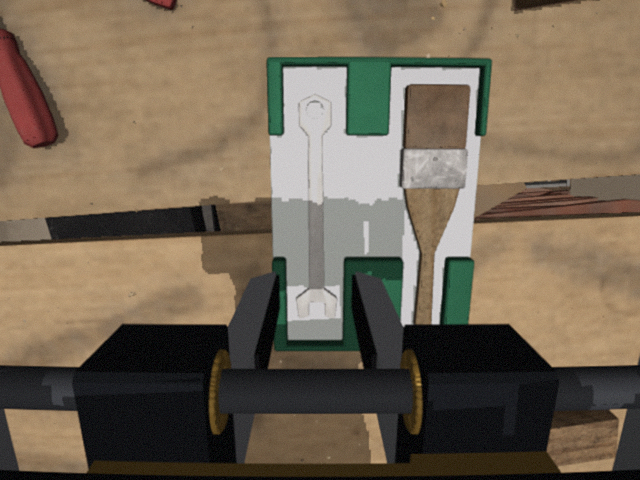

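```bash
python3 -c "
from h import *
print(sign_off())"
```

```text
the job is handed in; nothing more can be done
None
```

Both tools are in their pockets in the tray, and I handed the job in at about 26 s. `sign_off` gives no verdict, so these are my own checks.

- **Brush:** I gripped it across the ferrule (51.8 mm gap). I lowered it until the fingertips were about 5 mm higher than at pick-up, which is the floor thickness, and then let go. In the last wrist picture its bristles are in the wide end and its handle is in the narrow end. Its centre is about 3 mm from the pocket's, and its axis is about 2° off.
- **Spanner:** The first grip was shallow, so I opened, went about 2 mm lower and gripped again. It was set down the same way. The last wrist picture shows it centred in the straight pocket, with its centre about 3 mm off and the angle within 1°.
- **Other things:** The tape measure, wood offcut and sanding block read within about 5 mm of their first positions, which is about the networks' accuracy. The arm did not go near them.
- **Robot:** It was clear of everything, with the fingertips about 170 mm above the bench.

**What was less certain:**
- The cameras disagreed by 2 to 5 mm on the tray's sideways position, so I lined each tool up against the pocket walls in the wrist picture.
- Both times, the wrist force was too noisy to confirm floor contact, so I judged the release height from the fingertip height alone.
- In the last overhead picture the network missed the spanner and put the brush about 8 mm sideways from its pocket's centre. The wrist picture showed about 3 mm, and both are within the 22 mm allowed.

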